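Make up the moisture set and the ash set

ROBOT

A 6-joint arm with a two-finger parallel gripper is mounted at the origin on the work surface. World frame = base frame: x ahead of the robot, y to its left, z up, the work surface at z = 0. Lengths are in m, angles in rad, forces in N, time in s.
With the tool pointing down it reaches from about 0.35 to 0.85 m from the base axis. Payload 8.1 kg.
Tool frame: the origin (TCP) lies between the finger pads; the fingertips stand 25 mm ahead of it and the grasp point (between the pads) lies 6 mm ahead of it; z points along the fingers, y is the line along which they close (so a half turn about z gives the same grasp; the last joint's range is limited). The gripper opens to 85 mm and grips with 20 to 120 N. Pads are 22 mm wide; open, the fingers measure 114 mm over their backs; the gripper's body (76 mm by 85 mm) begins 54 mm behind the grasp point. The pads swing forward as they close: fully open they stand 13 mm farther back than shut.
Start: joints at [-1.382, 0.13, 1.488, -0, 1.523, -0.085], TCP at [0.162, -0.578, 0.23] pointing down, gripper open.
Joint ranges: [-2.96, 2.96], [-0.89, 2.26], [0.02, 2.5], [-1.34, 4.48], [0, 2.73], [-2.66, 2.66]. Speed limits (rad/s): [2.39, 2.39, 2.79, 3.14, 3.14, 3.14].

INTERFACE

Orientations are given as a unit quaternion [x, y, z, w].
In Python, from station import readout, capture, camera_params, finish_job gives the robot as it stands. The module is installed in compiled form; this text tells all that it offers.
- The arm moves only by the tool drive_effector, called after "Emit:" by a JSON object that holds its "fn" and its "kwargs", one argument or row to a line. Schema: {"type":"object","properties":{"ticks":{"type":"array","items":{"type":"array","prefixItems":[{"type":"array","items":{"type":"number"},"minItems":3,"maxItems":3},{"type":"number"}],"minItems":2,"maxItems":2},"minItems":1,"maxItems":12},"jaw":{"type":"number"},"grip_force":{"type":"number"},"only":{"type":"string"},"quiet":{"type":"boolean"},"lines":{"type":"string"}},"required":["ticks"],"additionalProperties":false}. ticks is a list of rows, 1 to 12 of them, each written [[dx, dy, dz], turn]: dx, dy, dz in m, then a turn about the tool's z in rad; each row shifts and turns the commanded pose from where the row before left it, along the tool's axes as they then stand; what a row does not reach is not made up. A row lasts 1/12 s, in which the tool goes at most 0.0417 m and 0.125 rad, less where a joint would pass 70% of its speed; a pose out of reach is approached as far as the arm can. jaw is the finger opening in m, set as the call begins (left out keeps the last). The fingers move at their own pace and stop on an object; grip_force is the grip in N (left out, the last holds). Time passes only in rows, so rows that do not move let the fingers close. The tool returns the time, the measured TCP pose, the force, the opening and the grip force at its end. only (a regular expression) keeps the lines of the reply that match it, lines (a string "A,B") keeps lines A to B, and quiet returns only ok. Input that does not fit is refused with a message, and nothing moves.
- readout.get_state(): the state, without advancing time (a new reading comes with each control period).
- capture(name): name is "side" or "top"; returns (picture, depth): 420x560x3 uint8, blue, green, red; 420x560 float32, m along the optical axis (not along the pixel's ray), 0 where there is no reading.
- camera_params(name): a dict with "vertical_fov" (degrees; the focal length in pixels is half the picture's height over the tangent of half this angle, whatever the lens; pixels are square), "cx", "cy" (the principal point, pixels), "k1" (the pictures are not rectified: a ray, as slopes to the right and down, at radius r is drawn at 1 + k1 r^2 times it, then the intrinsics apply), "world_from_camera" (4x4, takes a point from camera to world coordinates). Camera axes: x right, y down, z forward; pixel columns grow to the right and rows downward; lengths in m; the calibration is good to about 2 mm. A picture is of the moment at which its call begins. camera_params takes no time and is no camera call.
- finish_job(): hands the job in; it is judged then, once.
The state is a dict: "time": time; "joints": joint angles; "joint_vel": joint speeds; "joint_torque": joint torques, N m; "tcp_pos": TCP position; "eef_rot": TCP orientation; "contact_force": force on the tool from outside, world axes, zero at the start; "torque": the same for the moment, N m; "grip_width": finger opening in m; "grip_force": force on a finger pad.
Only numpy, scipy, OpenCV 4.12 (cv2) and the standard library are available. Lean on these libraries where they do the work, as an engineer would, in place of code of your own. Each camera call takes 0.05 s, during which the arm holds its last target. There are 200 camera calls.

TASK

Make up the two analysis sets on the lab bench. In the long two-pocket steel tray goes the moisture set, the tall sample pot in one pocket and the aluminium weighing tin in the other; in the squarer steel tray with the forceps in its side channel goes the ash set, the short sample pot in one of its two square pockets and the porcelain crucible in the other, with the crucible's lid seated in its mouth. Stand everything upright and flat on the tray floor, set things down without dropping them, and leave the mortar, the open cup and the steel weight where they are.

Things in the scene. Friction and masses are not known exactly. Their poses are not given: they have to be found in the camera images.
- tall_pot: closed sample pot, milky plastic with white ribbed screw lid (it stays on), 75 mm high, 52 mm across the lid (top 16 mm), body 50 mm across, about 0.12 kg. Origin: centre of its underside; z up its axis. Starts upright on the bench.
- short_pot: the same kind of pot but small: 46 mm high, 40 mm across the lid (top 14 mm), body 38 mm across, about 0.06 kg. Origin: centre of its underside; z up its axis. Starts upright on the bench.
- weighing_tin: flat round closed aluminium weighing tin, 34 mm high, 60 mm across its slip-on lid with pressed rings (top 16 mm; it stays on), 57 mm below, about 0.06 kg. Origin: centre of its underside; z up its axis. Starts upright on the bench.
- crucible: white porcelain crucible, open at the top, 45 mm high; outside 50 mm across in its straight upper 21 mm, narrowing to 34 mm at the foot; mouth 43 mm wide inside, wall 3.5 mm, about 0.07 kg. Origin: centre of its underside; z up its axis. Starts upright on the bench.
- crucible_lid: white porcelain lid, 28 mm high, 0.035 kg: plug 35 mm across, 5 mm deep, that goes into the crucible's mouth; disc 54 mm across, 5 to 10 mm up; round knob 14 mm across at 17 to 27 mm up (11 mm neck below) to hold it by. Origin: centre of the plug's underside; z up. Starts on the bench on its plug, knob up. Seated, its origin is 40 mm above the crucible's.
- moisture_tray: long steel tray, 89 mm (its x) by 176.5 mm (its y), fixed; floor and walls 2.5 mm thick, walls 12 mm high over the bench. A cross wall makes two equal pockets, each 84 mm (x) by 85.8 mm (y) inside, centred at y = +43.5 and -43.5 mm, x = 0. Low wire grips 18 mm out at both ends. Origin: centre of its underside.
- ash_tray: squarer steel tray, 116 mm (its x) by 156.5 mm (its y), fixed; floor and walls 2.5 mm thick, walls 12 mm high over the bench. Two equal pockets, 74 mm (x) by 75.8 mm (y) inside, centred at y = +38.5 and -38.5 mm, x = 0; on their +x side a channel with forceps in it, below the wall tops. Low wire grips at both ends. Origin: on its underside, midway between the pockets.
- mortar: bystander: small white porcelain mortar, 70 mm across, 42 mm high, a wood-handled pestle leaning in it up to 60 mm high. Origin: centre of its underside. Not part of the sets.
- open_cup: bystander: clear plastic cup without a lid, 53 mm across the rim, 58 mm high, light. Origin: centre of its underside. Not part of the sets.
- weight: bystander: polished steel 200 g check weight with a knob, 28 mm across, 51 mm high. Origin: centre of its underside. Not part of the sets.

How it is judged:
At the end, for the whole second after the job is handed in: Each thing upright (0.08 rad) on the floor of a pocket of its tray, within 18 mm of the pocket centre along x and y; lid seated: axes within 6 mm, origin 37 to 43.5 mm above the crucible's, level; all at rest; mortar, open cup and weight within 30 mm of their starts (x of tall_pot in the frame of moisture_tray between -0.018 and 0.018 m and (y of tall_pot in the frame of moisture_tray between -0.0615 and -0.0255 m or y of tall_pot in the frame of moisture_tray between 0.0255 and 0.0615 m) and z of tall_pot in the frame of moisture_tray between 0 and 0.006 m and angle between each of tall_pot, weighing_tin, short_pot, crucible, crucible_lid's own z axis and vertical below 0.08 rad and linear speed of each of tall_pot, weighing_tin, short_pot, crucible, crucible_lid below 0.02 m/s and angular speed of each of tall_pot, weighing_tin, short_pot, crucible, crucible_lid below 0.2 rad/s and x of weighing_tin in the frame of moisture_tray between -0.018 and 0.018 m and (y of weighing_tin in the frame of moisture_tray between -0.0615 and -0.0255 m or y of weighing_tin in the frame of moisture_tray between 0.0255 and 0.0615 m) and z of weighing_tin in the frame of moisture_tray between 0 and 0.006 m and x of short_pot in the frame of ash_tray between -0.018 and 0.018 m and (y of short_pot in the frame of ash_tray between -0.0565 and -0.0205 m or y of short_pot in the frame of ash_tray between 0.0205 and 0.0565 m) and z of short_pot in the frame of ash_tray between 0 and 0.006 m and x of crucible in the frame of ash_tray between -0.018 and 0.018 m and (y of crucible in the frame of ash_tray between -0.0565 and -0.0205 m or y of crucible in the frame of ash_tray between 0.0205 and 0.0565 m) and z of crucible in the frame of ash_tray between 0 and 0.006 m and horizontal distance between crucible_lid and crucible below 0.006 m and z of crucible_lid in the frame of crucible between 0.037 and 0.0435 m and distance of each of mortar, open_cup, weight from where it was at the start of the episode below 0.03 m); the robot touches nothing.
It fails at once if one of the five things was dropped: it fell free, touched by nothing, faster than 0.6 m/s (a fall of about 18 mm) ((contact force between tall_pot and anything else below 0.02 N and linear speed of tall_pot above 0.6 m/s) or (contact force between short_pot and anything else below 0.02 N and linear speed of short_pot above 0.6 m/s) or (contact force between weighing_tin and anything else below 0.02 N and linear speed of weighing_tin above 0.6 m/s) or (contact force between crucible and anything else below 0.02 N and linear speed of crucible above 0.6 m/s) or (contact force between crucible_lid and anything else below 0.02 N and linear speed of crucible_lid above 0.6 m/s)).
It fails at once if the mortar was pushed more than 30 mm or tipped over (distance of mortar from where it was at the start of the episode above 0.03 m or angle between mortar's own z axis and vertical above 0.6 rad).
It fails at once if the open cup was pushed more than 30 mm or tipped over (distance of open_cup from where it was at the start of the episode above 0.03 m or angle between open_cup's own z axis and vertical above 0.6 rad).
It fails at once if the steel weight was pushed more than 30 mm or tipped over (distance of weight from where it was at the start of the episode above 0.03 m or angle between weight's own z axis and vertical above 0.6 rad).
It also fails if it takes over 125 s, if anything falls off the work surface, if the arm or the gripper's body presses on something with over 40 N, if the wrist force passes 120 N, or if a joint passes its speed limit or range.

## Working session

There is one attempt and no reset: what is moved stays moved. The work goes in short steps, Python scripts to look and compute and a tool call to move; the robot and the scene stay as the last step left them, time stands still between calls to the robot, and variables do not carry over. Pictures are saved under pics/ and viewed, at most 14 in all, crops included, and the job is handed in when it is done.

```bash
mkdir -p pics; cat > h.py <<'E'
import numpy as np, cv2
from station import readout, capture, camera_params, finish_job
def K(n):
    p=camera_params(n); f=210/np.tan(np.radians(p["vertical_fov"])/2); return p,f
def und(n,u,v):
    p,f=K(n); x=(np.asarray(u,float)-p["cx"])/f; y=(np.asarray(v,float)-p["cy"])/f
    a,b=x.copy(),y.copy()
    for _ in range(20):
        s=1+p["k1"]*(a*a+b*b); a,b=x/s,y/s
    return a,b
def ray(n,u,v):
    a,b=und(n,u,v); T=np.array(camera_params(n)["world_from_camera"]); d=np.stack([a,b,np.ones_like(a)],-1)@T[:3,:3].T
    return T[:3,3],d
def plane(n,u,v,z):
    o,d=ray(n,u,v); return o+d*((z-o[2])/d[...,2])[...,None]
def cloud(n,depth):
    v,u=np.mgrid[0:420,0:560]; o,d=ray(n,u,v); P=o+d*depth[...,None]; P[depth<=0]=np.nan; return P
E
python3 - <<'E'
from h import *
for n in("top","side"):
    c,d=capture(n); cv2.imwrite(f"pics/{n}0.png",c); np.savez(f"{n}0.npz",c=c,d=d)
    p=camera_params(n); print(n,{k:(np.round(v,3).tolist()) for k,v in p.items()}, d.min(), d.max())
print(readout.get_state())
E
```

```text
top {'vertical_fov': 54.672, 'cx': 277.083, 'cy': 211.351, 'k1': -0.107, 'world_from_camera': [[-0.057, -0.968, 0.243, 0.356], [-0.998, 0.055, -0.018, 0.003], [0.004, -0.243, -0.97, 0.894], [0.0, 0.0, 0.0, 1.0]]} 0.0 2.001606
side {'vertical_fov': 55.63, 'cx': 283.624, 'cy': 204.592, 'k1': 0.035, 'world_from_camera': [[0.815, -0.386, 0.432, 0.225], [-0.579, -0.516, 0.631, -0.459], [-0.021, -0.764, -0.645, 0.534], [0.0, 0.0, 0.0, 1.0]]} 0.0 3.3647082
{'time': 0.1, 'joints': array([-1.38240335e+00,  1.31108122e-01,  1.48918617e+00, -1.00804684e-05,
        1.52296808e+00, -8.54248743e-02]), 'joint_vel': array([ 9.00948616e-04, -1.95795024e-03, -7.73334649e-04, -3.06806880e-04,
       -3.48330787e-04,  7.55393184e-05]), 'joint_torque': array([ 1.71649546e-03, -5.70950460e+01, -5.01941407e+01, -2.02360643e-04,
        8.15352949e-03,  7.79418838e-05]), 'tcp_pos': array([ 0.16215618, -0.57715954,  0.22882722]), 'eef_rot': array([ 9.90642224e-01,  1.36481817e-01, -4.79905908e-05, -8.33494807e-04]), 'contact_force': array([-0.16989424,  0.6682758 ,  0.14022575]), 'torque': array([0.03276182, 0.01670298, 0.00685995]), 'grip_force': 0.0, 'grip_width': 0.08540164825394177}
```

View pics/top0.png

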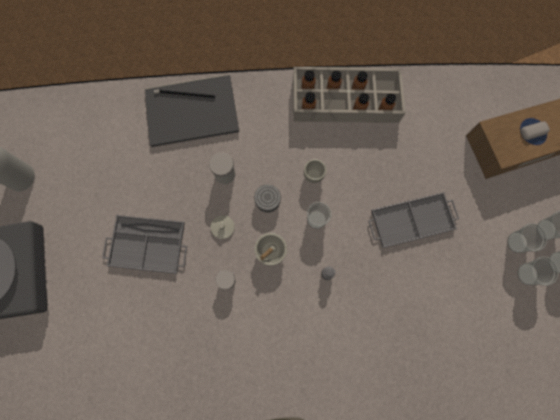

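View pics/side0.png

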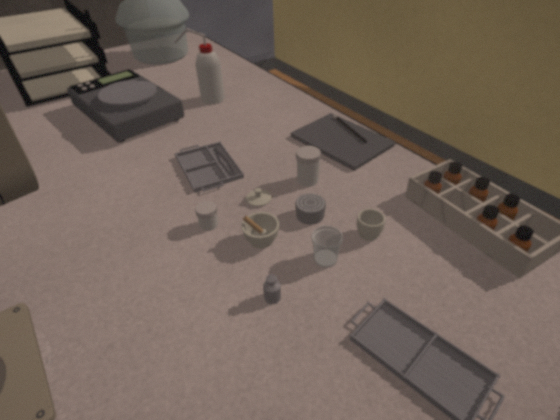

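Top view: tall pot (222,165), tin (267,197), crucible (315,171), cup (318,215), mortar (270,248), lid (222,228), short pot (225,281), weight (327,272), ash tray (147,245), moisture tray (413,222). In the side view the ash tray is at (208,167), the moisture tray at (422,360), the tall pot at (308,165), the tin at (310,207), the crucible at (370,224), the short pot at (206,213) and the lid at (259,197).

```bash
python3 - <<'E'
from h import *
seeds={"tall":(222,165),"tin":(267,197),"cruc":(315,171),"cup":(318,215),"mortar":(270,248),"lid":(222,228),"short":(225,281),"weight":(327,272)}
seedw={}
C={}
for n in("top","side"):
    z=np.load(n+"0.npz"); C[n]=cloud(n,z["d"])
b=C["top"][300:400,150:450,2]; print("bench top",np.nanmedian(b),np.nanstd(b)); b=C["side"][250:330,80:230,2]; print("bench side",np.nanmedian(b),np.nanstd(b))
for k,(u,v) in seeds.items():
    P=C["top"][v-22:v+23,u-22:u+23].reshape(-1,3); P=P[P[:,2]>.006]
    c0=C["top"][v,u]; 
    for n in C:
        Q=C[n].reshape(-1,3); Q=Q[(np.hypot(*(Q[:,:2]-c0[:2]).T)<.04)&(Q[:,2]>.006)]
        if len(Q)<5: print(k,n,len(Q));continue
        zt=np.percentile(Q[:,2],95); T=Q[Q[:,2]>zt-.006]
        (cx,cy),r=cv2.minEnclosingCircle(T[:,:2].astype(np.float32))
        lo,hi=np.percentile(T[:,:2],[2,98],axis=0)
        print(k,n,len(Q),"z95 %.4f"%zt,"mid",np.round((lo+hi)/2,4),"size",np.round(hi-lo,4),"mec %.4f %.4f r %.4f"%(cx,cy,r))
E
```

```text
bench top -0.001536121300687976 0.001571558270371852
bench side -0.00040576401110686833 0.0010079578650657064
tall top 623 z95 0.0756 mid [0.675  0.1025] size [0.0466 0.0472] mec 0.6752 0.1035 r 0.0271
tall side 829 z95 0.0756 mid [0.6726 0.0992] size [0.0478 0.0459] mec 0.6741 0.0998 r 0.0269
tin top 590 z95 0.0352 mid [0.6061 0.0067] size [0.0532 0.0518] mec 0.6065 0.0063 r 0.0303
tin side 745 z95 0.0355 mid [0.6044 0.0047] size [0.0539 0.054 ] mec 0.6044 0.0064 r 0.0312
cruc top 316 z95 0.0445 mid [ 0.6611 -0.1018] size [0.0486 0.0452] mec 0.6609 -0.1021 r 0.0252
cruc side 710 z95 0.0451 mid [ 0.6589 -0.1038] size [0.0466 0.0471] mec 0.6595 -0.1040 r 0.0254
cup top 310 z95 0.0569 mid [ 0.5561 -0.0999] size [0.0516 0.0494] mec 0.5564 -0.1015 r 0.0269
cup side 1011 z95 0.0575 mid [ 0.555  -0.1024] size [0.0507 0.0515] mec 0.5546 -0.1016 r 0.0275
mortar top 763 z95 0.0440 mid [0.4892 0.0062] size [0.0646 0.0654] mec 0.4891 0.0056 r 0.0348
mortar side 1049 z95 0.0445 mid [0.4882 0.0038] size [0.065 0.065] mec 0.4883 0.0053 r 0.0356
lid top 353 z95 0.0258 mid [0.55   0.1107] size [0.0132 0.0115] mec 0.5487 0.1106 r 0.0065
lid side 330 z95 0.0266 mid [0.5488 0.1086] size [0.0121 0.0115] mec 0.5489 0.1087 r 0.0069
short top 296 z95 0.0469 mid [0.4299 0.1046] size [0.034  0.0363] mec 0.4295 0.1052 r 0.0204
short side 508 z95 0.0467 mid [0.4284 0.1018] size [0.0361 0.0363] mec 0.4286 0.1015 r 0.0205
weight top 150 z95 0.0493 mid [ 0.4324 -0.1128] size [0.0165 0.0164] mec 0.4328 -0.1129 r 0.0091
weight side 401 z95 0.0502 mid [ 0.4316 -0.1157] size [0.0154 0.0156] mec 0.4316 -0.1160 r 0.0091
```

```bash
python3 - <<'E'
from h import *
for k,(u,v) in {"ash":(147,245),"moist":(413,222)}.items():
    for n in("top","side"):
        if n=="top": c0=cloud("top",np.load("top0.npz")["d"])[v-3:v+4,u-3:u+4].reshape(-1,3); c0=np.nanmedian(c0,0)
        d=np.load(n+"0.npz"); P=cloud(n,d["d"]).copy()
        near=(np.hypot(P[...,0]-c0[0],P[...,1]-c0[1])<.14)
        m=near&(P[...,2]>.0075)&(P[...,2]<.02)
        q=P[m]; print(k,n,len(q),"z pct",np.round(np.percentile(q[:,2],[5,50,95]),4))
        # topdown raster
        S=1000; img=np.zeros((300,300),np.uint8); ij=((q[:,:2]-c0[:2])*S+150).astype(int); img[ij[:,1].clip(0,299),ij[:,0].clip(0,299)]=255
        cv2.imwrite(f"pics/r_{k}_{n}.png",img)
        r=cv2.minAreaRect(q[:,:2].astype(np.float32)); print(np.round(r[0],4),np.round(r[1],4),round(r[2],2))
a=[cv2.imread(f"pics/r_{k}_{n}.png") for k in("ash","moist") for n in("top","side")]
cv2.imwrite("pics/r.png",np.vstack([np.hstack(a[:2]),np.hstack(a[2:])]))
c=np.load("top0.npz")["c"]
E
```

```text
ash top 682 z pct [0.0082 0.0108 0.0137]
[0.5206 0.2851] [0.1897 0.1181] 81.51
ash side 605 z pct [0.0078 0.0115 0.0138]
[0.5199 0.2822] [0.1896 0.1177] 81.53
moist top 501 z pct [0.008  0.0103 0.0131]
[ 0.5422 -0.3215] [0.0917 0.2087] 10.99
moist side 1680 z pct [0.0081 0.0114 0.0135]
[ 0.5414 -0.3237] [0.0931 0.2088] 10.97
```

View pics/r.png

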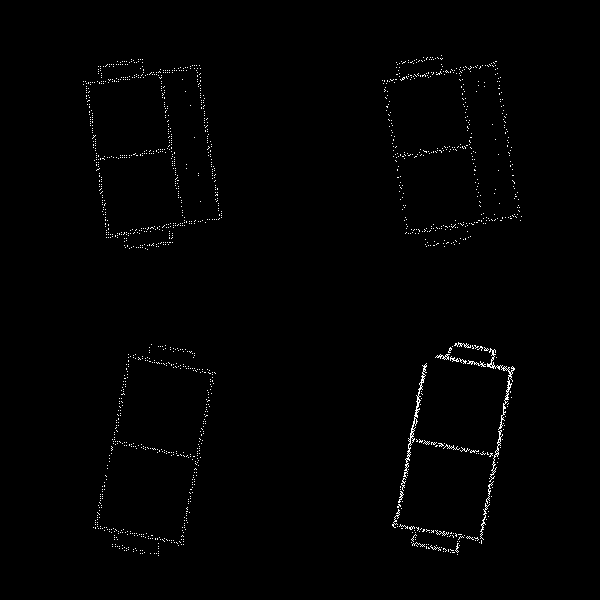

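Tray rims fit their stated sizes at z ≈ 12 mm, and the two views agree within 2–3 mm. The raster shows the ash tray with its channel on +x and yaw −8.5°, and the moisture tray at yaw +11°. Turning the tool to yaw 0 first, then going over the tin.

Emit:
{"fn": "drive_effector", "kwargs": {
  "ticks": [
    [[0, 0, 0], 0.0913],
    [[0, 0, 0], 0.0913],
    [[0, 0, 0], 0.0913],
    [[0.0246, -0.0324, 0], 0],
    [[0.0246, -0.0324, 0], 0],
    [[0.0246, -0.0324, 0], 0],
    [[0.0246, -0.0324, 0], 0],
    [[0.0246, -0.0324, 0], 0],
    [[0.0246, -0.0324, 0], 0],
    [[0.0246, -0.0324, 0], 0],
    [[0.0246, -0.0324, 0], 0],
    [[0.0246, -0.0324, 0], 0]
  ]
}}

```text
time: 1.1
tcp_pos: [0.3843, -0.2842, 0.2295]
eef_rot: [1.0, -0.0, -0.0, -0.0]
contact_force: [0.8, -0.2, 0.7]
grip_width: 0.0854
grip_force: 0.0
```

Emit:
{"fn": "drive_effector", "kwargs": {
  "ticks": [
    [[0.0246, -0.0324, 0], 0],
    [[0.0246, -0.0324, 0], 0],
    [[0.0246, -0.0324, 0], 0],
    [[0.0246, -0.0324, 0], 0],
    [[0.0246, -0.0324, 0], 0],
    [[0.0246, -0.0324, 0], 0],
    [[0.0246, -0.0324, 0], 0],
    [[0.0246, -0.0324, 0], 0],
    [[0.0246, -0.0324, 0], 0],
    [[0, 0, 0], 0],
    [[0, 0, 0], 0]
  ],
  "jaw": 0.078,
  "grip_force": 40
}}

```text
time: 2.02
tcp_pos: [0.6053, 0.0077, 0.2283]
eef_rot: [1.0, 0.002, -0.001, -0.0]
contact_force: [-1.3, -0.8, -0.4]
grip_width: 0.0783
grip_force: 0.0
```

Emit:
{"fn": "drive_effector", "kwargs": {
  "ticks": [
    [[0, 0.0015, 0.03], 0],
    [[0, 0, 0.03], 0],
    [[0, 0, 0.03], 0],
    [[0, 0, 0.03], 0],
    [[0, 0, 0.03], 0],
    [[0, 0, 0.025], 0],
    [[0, 0, 0.016], 0],
    [[0, 0, 0], 0],
    [[0, 0, 0], 0]
  ]
}}

```text
time: 2.77
tcp_pos: [0.6037, 0.0031, 0.038]
eef_rot: [1.0, -0.001, -0.001, 0.0]
contact_force: [-0.7, -0.2, -0.3]
grip_width: 0.0777
grip_force: 0.0
```

```bash
python3 - <<'E'
from h import *
c,d=capture("side"); cv2.imwrite("pics/s1.png",cv2.resize(c[110:290,200:420],None,fx=3,fy=3))
E
```

```text
(no output)
```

View pics/s1.png

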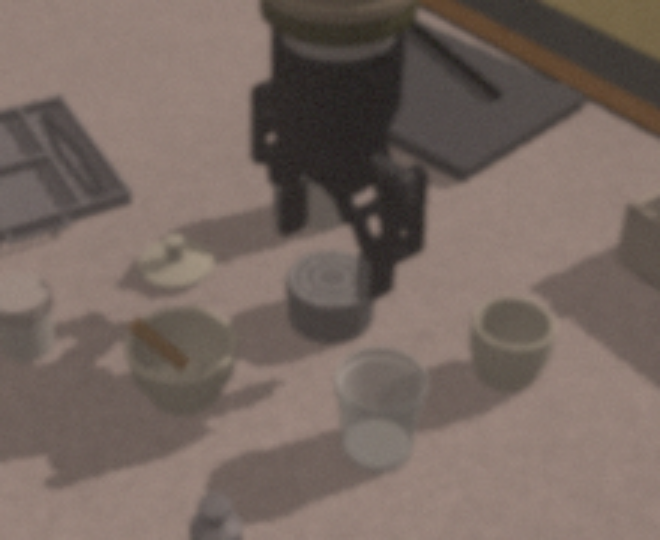

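The fingers straddle the tin at crop (330,290), with tips around lid level. Closing and lifting a little.

Emit:
{"fn": "drive_effector", "kwargs": {
  "ticks": [
    [[0, 0, 0], 0],
    [[0, 0, 0], 0],
    [[0, 0, 0], 0],
    [[0, 0, 0], 0],
    [[0, 0, 0], 0],
    [[0, 0, 0], 0]
  ],
  "jaw": 0.05,
  "grip_force": 40
}}

```text
time: 3.32
tcp_pos: [0.6053, 0.004, 0.0391]
eef_rot: [1.0, 0.0, 0.0, 0.0]
contact_force: [0.7, 0.1, 0.8]
grip_width: 0.0497
grip_force: 0.0
```

Emit:
{"fn": "drive_effector", "kwargs": {
  "ticks": [
    [[0, 0, -0.01], 0],
    [[0, 0, -0.02], 0],
    [[0, 0, -0.03], 0],
    [[0, 0, -0.03], 0],
    [[0, 0, -0.02], 0],
    [[0, 0, 0], 0]
  ]
}}

```text
time: 3.82
tcp_pos: [0.6086, 0.0038, 0.1561]
eef_rot: [1.0, 0.0, 0.005, 0.0]
contact_force: [1.1, -1.1, -0.0]
grip_width: 0.0504
grip_force: 0.0
```

```bash
python3 -c "
from station import readout
for _ in range(3): print(readout.get_state()['tcp_pos'])"
```

```text
[0.60863461 0.00379084 0.15609369]
[0.60863461 0.00379084 0.15609369]
[0.60863461 0.00379084 0.15609369]
```

```bash
python3 - <<'E'
from h import *
c,d=capture("side"); cv2.imwrite("pics/s2.png",cv2.resize(c[60:290,200:420],None,fx=2.6,fy=2.6))
P=cloud("side",d).reshape(-1,3); Q=P[(np.hypot(P[:,0]-.605,P[:,1]-.006)<.06)&(P[:,2]>.006)&(P[:,2]<.06)]
T=Q[Q[:,2]>.028];print(len(Q),np.percentile(Q[:,2],[50,95,99]),cv2.minEnclosingCircle(T[:,:2].astype(np.float32)),np.nanmax(Q[:,2]))
R=P[(np.hypot(P[:,0]-.605,P[:,1]-.006)<.06)&(P[:,2]>.07)]; print(np.percentile(R[:,2],[0,1,5]))
E
```

```text
747 [0.03340447 0.03543371 0.03611134] ((0.6054656505584717, 0.005845101084560156), 0.031022191047668457) 0.03710572860696615
[0.16051159 0.16899692 0.19001196]
```

View pics/s2.png

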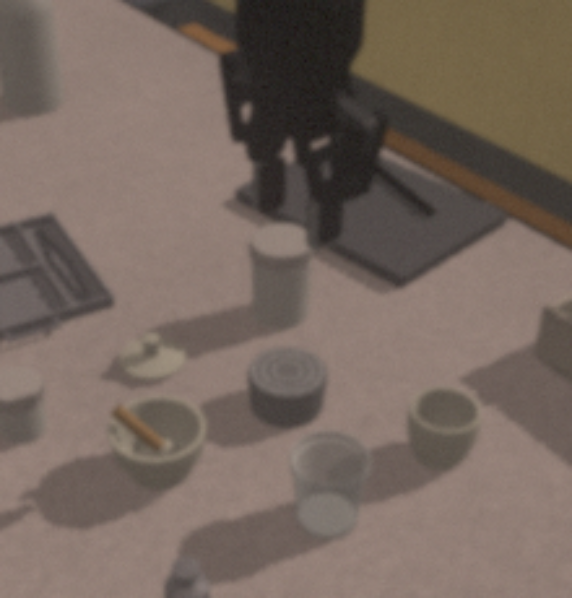

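Empty grasp: the tin did not move and the fingers closed above it, so the tips are higher than I had allowed for. Measuring the tip height.

Emit:
{"fn": "drive_effector", "kwargs": {
  "ticks": [
    [[0, 0, 0], 0],
    [[0, 0, 0], 0],
    [[0, 0, 0], 0],
    [[0, 0, 0], 0]
  ]
}}

```text
time: 4.2
tcp_pos: [0.6042, 0.0041, 0.1473]
eef_rot: [1.0, -0.0, -0.001, -0.0]
contact_force: [0.7, -0.6, -0.6]
grip_width: 0.0498
grip_force: 0.0
```

```bash
python3 - <<'E'
from h import *
pics=[]
for n in("side","top"):
    c,d=capture(n); P=cloud(n,d); np.savez(n+"1.npz",c=c,d=d)
    m=(np.hypot(P[...,0]-.605,P[...,1]-.006)<.07)&(P[...,2]>.1); v,u=np.where(m); print(n,m.sum(), "z",np.percentile(P[m][:,2],[0,.5,2,10]),"uv",u.min(),u.max(),v.min(),v.max())
    q=P[m]; i=q[:,2].argsort()[:6]; print(np.round(q[i],4))
c,d=capture("side")
o,dd=ray("side",np.array([326.,303.]),np.array([152.,140.]))
for x in(.605,.609): 
    t=(x-o[0])/dd[:,0]; print(x,np.round(o+dd*t[:,None],4))
cv2.imwrite("pics/s3.png",cv2.resize(c[80:170,270:360],None,fx=6,fy=6,interpolation=cv2.INTER_CUBIC))
print(readout.get_state()["tcp_pos"])
E
```

```text
side 7658 z [0.15160346 0.15722295 0.16670684 0.20729405] uv 282 346 0 161
[[ 0.6075  0.0298  0.1516]
 [ 0.6072 -0.0269  0.1516]
 [ 0.6004  0.0293  0.1524]
 [ 0.5957 -0.0274  0.1525]
 [ 0.6002 -0.0272  0.1526]
 [ 0.5983  0.0296  0.1531]]
top 14615 z [0.15384486 0.19223765 0.20809239 0.35044628] uv 189 326 24 186
[[ 0.608   0.0302  0.1538]
 [ 0.5938  0.0308  0.1541]
 [ 0.5939  0.0346  0.1546]
 [ 0.5978  0.0382  0.1555]
 [ 0.5932  0.0327  0.1563]
 [ 0.5975 -0.0305  0.1568]]
0.605 [[ 0.605  -0.0334  0.1699]
 [ 0.605   0.0296  0.163 ]]
0.609 [[ 0.609  -0.0289  0.1661]
 [ 0.609   0.0348  0.1591]]
[0.60471402 0.00404559 0.14801998]
```

View pics/s3.png

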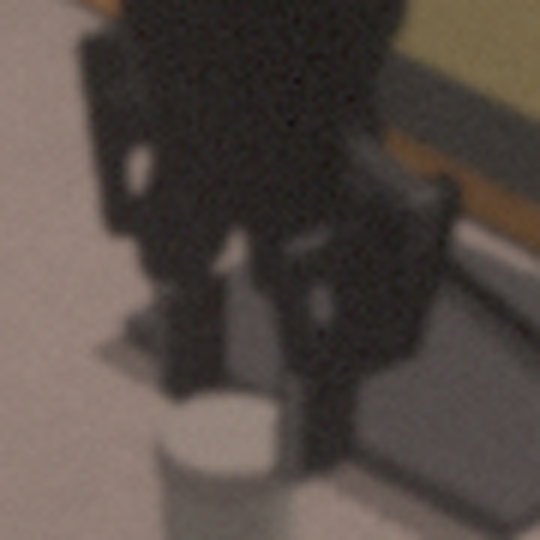

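```bash
cat >> h.py <<'E'
def tips(x,y,zmin,r=.075):
    for n in("side","top"):
        c,d=capture(n); P=cloud(n,d); m=(np.hypot(P[...,0]-x,P[...,1]-y)<r)&(P[...,2]>zmin); q=P[m]
        for nm,s in(("y+",q[:,1]>y),("y-",q[:,1]<y)):
            k=q[s]; k=k[k[:,2].argsort()[:12]]; print(n,nm,len(q),"lowest",np.round(k[:6,2],4),"med",np.round(np.median(k,0),4))
    print("tcp",np.round(readout.get_state()["tcp_pos"],4),"w",readout.get_state()["grip_width"])
E
```

Emit:
{"fn": "drive_effector", "kwargs": {
  "ticks": [
    [[0, 0, 0], 0],
    [[0, 0, 0], 0],
    [[0, 0, 0], 0],
    [[0, 0, 0], 0]
  ],
  "jaw": 0.078
}}

```text
time: 4.68
tcp_pos: [0.6051, 0.004, 0.1488]
eef_rot: [1.0, -0.0, 0.0, -0.0]
contact_force: [-0.1, -0.8, 0.0]
grip_width: 0.0781
grip_force: 0.0
```

```bash
python3 -c "
from h import *
tips(.605,.004,.1)"
```

```text
side y+ 7654 lowest [0.1597 0.1607 0.161  0.1618 0.1619 0.1622] med [0.6048 0.044  0.1623]
side y- 7654 lowest [0.1608 0.161  0.1611 0.1616 0.1617 0.1618] med [ 0.5995 -0.0413  0.162 ]
top y+ 15096 lowest [0.1677 0.1688 0.1689 0.1693 0.1698 0.1699] med [0.5962 0.0513 0.17  ]
top y- 15096 lowest [0.1645 0.1653 0.1654 0.1671 0.1678 0.1692] med [ 0.5959 -0.0384  0.1695]
tcp [0.6052 0.004  0.1489] w 0.0774699929537826
```

Both views put the tips about 4 mm above the reported TCP at 50 mm opening and 11 mm above it at 78 mm. I'll work from this measured offset: tip = TCP + 13 mm·(w/85)².

Emit:
{"fn": "drive_effector", "kwargs": {
  "ticks": [
    [[0, 0, 0.025], 0],
    [[0, 0, 0.025], 0],
    [[0, 0, 0.025], 0],
    [[0, 0, 0.025], 0],
    [[0, 0, 0.02], 0],
    [[0, 0, 0], 0],
    [[0, 0, 0], 0]
  ],
  "jaw": 0.078
}}

```text
time: 5.37
tcp_pos: [0.6038, 0.0041, 0.0277]
eef_rot: [1.0, -0.0, -0.002, -0.0]
contact_force: [0.2, 0.1, 0.4]
grip_width: 0.0779
grip_force: 0.0
```

Emit:
{"fn": "drive_effector", "kwargs": {
  "ticks": [
    [[0, 0, 0.008], 0],
    [[0, 0, 0.008], 0],
    [[0, 0, 0], 0],
    [[0, 0, 0], 0]
  ]
}}

```text
time: 5.7
tcp_pos: [0.6052, 0.004, 0.013]
eef_rot: [1.0, -0.0, 0.0, -0.0]
contact_force: [0.5, -0.2, -0.1]
grip_width: 0.0782
grip_force: 0.0
```

Emit:
{"fn": "drive_effector", "kwargs": {
  "ticks": [
    [[0, 0, 0], 0],
    [[0, 0, 0], 0],
    [[0, 0, 0], 0],
    [[0, 0, 0], 0],
    [[0, 0, 0], 0],
    [[0, 0, 0], 0]
  ],
  "jaw": 0.05,
  "grip_force": 40
}}

```text
time: 6.2
tcp_pos: [0.606, 0.0039, 0.0139]
eef_rot: [1.0, -0.0, 0.001, 0.0]
contact_force: [-0.9, 0.4, 6.2]
grip_width: 0.0581
grip_force: 43.5
```

Emit:
{"fn": "drive_effector", "kwargs": {
  "ticks": [
    [[0, 0, -0.005], 0],
    [[0, 0, -0.01], 0],
    [[0, 0, -0.015], 0],
    [[0, 0, -0.02], 0],
    [[0, 0, -0.025], 0],
    [[0, 0, -0.025], 0],
    [[0, 0, 0], 0],
    [[0, 0, 0], 0]
  ]
}}

```text
time: 6.87
tcp_pos: [0.6068, 0.0039, 0.1158]
eef_rot: [1.0, -0.0, 0.002, 0.0]
contact_force: [-0.4, 0.1, -1.4]
grip_width: 0.058
grip_force: 43.0
```

```bash
python3 - <<'E'
from h import *
c,d=capture("side"); cv2.imwrite("pics/s4.png",cv2.resize(c[80:260,240:420],None,fx=3,fy=3))
c2,d=capture("top"); cv2.imwrite("pics/t4.png",c2)
E
```

```text
(no output)
```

View pics/s4.png

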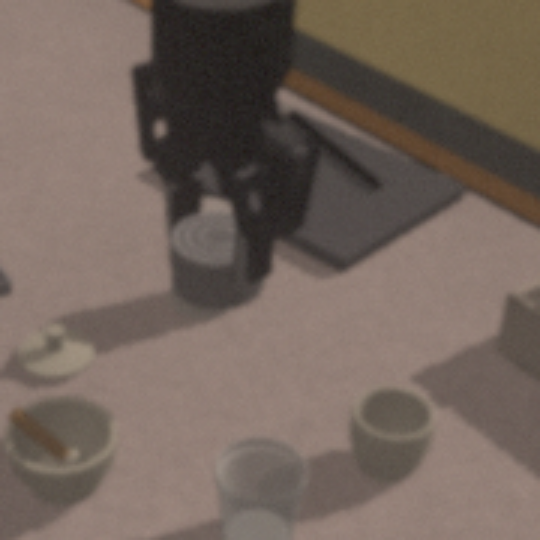

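The tin is held and level at crop (215,260). Measuring it in the hand, so the placing accounts for any offset.

```bash
python3 - <<'E'
from h import *
for n in("side","top"):
    c,d=capture(n); P=cloud(n,d).reshape(-1,3); q=P[(np.hypot(P[:,0]-.606,P[:,1]-.005)<.045)&(P[:,2]<.16)&(P[:,2]>.05)]
    print(n,len(q),np.percentile(q[:,2],[0,1,50,90,99]),np.round(np.percentile(q[:,:2],[1,99],axis=0),4))
    t=q[(q[:,2]>.122)&(q[:,2]<.145)&(abs(q[:,1]-.005)<.022)]; print(len(t),np.round(np.percentile(t,[1,50,99],axis=0),4))
E
```

```text
side 1054 [0.09778349 0.10026046 0.13227649 0.1492378  0.15841199] [[ 0.5751 -0.0386]
 [ 0.6219  0.0401]]
363 [[ 0.5748 -0.0163  0.1232]
 [ 0.5923  0.0053  0.1324]
 [ 0.6239  0.0264  0.1344]]
top 475 [0.09714718 0.1005797  0.13025012 0.13259242 0.15376519] [[ 0.5759 -0.0349]
 [ 0.6049  0.0439]]
308 [[ 0.5758 -0.0166  0.1235]
 [ 0.5902  0.0051  0.1304]
 [ 0.6053  0.0263  0.1335]]
```

Emit:
{"fn": "drive_effector", "kwargs": {
  "ticks": [
    [[-0.0071, 0.0286, 0], 0],
    [[-0.0071, 0.0286, 0], 0],
    [[-0.0071, 0.0286, 0], 0],
    [[-0.0071, 0.0286, 0], 0],
    [[-0.0071, 0.0286, 0], 0],
    [[-0.0071, 0.0286, 0], 0],
    [[-0.0071, 0.0286, 0], 0],
    [[-0.0071, 0.0286, 0], 0],
    [[-0.0071, 0.0286, 0], 0],
    [[-0.0071, 0.0286, 0], 0],
    [[0, 0, 0], 0],
    [[0, 0, 0], 0]
  ]
}}

```text
time: 8.07
tcp_pos: [0.5328, -0.283, 0.1114]
eef_rot: [1.0, -0.001, -0.001, -0.001]
contact_force: [-0.2, 0.2, -1.8]
grip_width: 0.0582
grip_force: 43.1
```

Emit:
{"fn": "drive_effector", "kwargs": {
  "ticks": [
    [[0, 0, 0.02], 0],
    [[0, 0, 0.02], 0],
    [[0, 0, 0.02], 0],
    [[0, 0, 0.015], 0],
    [[0, 0, 0.01], 0],
    [[0, 0, 0.005], 0],
    [[0, 0, 0.003], 0],
    [[0, 0, 0], 0],
    [[0, 0, 0], 0]
  ]
}}

```text
time: 8.82
tcp_pos: [0.5348, -0.2821, 0.0207]
eef_rot: [1.0, 0.0, 0.001, 0.0]
contact_force: [-0.1, -0.6, -0.9]
grip_width: 0.058
grip_force: 43.1
```

Emit:
{"fn": "drive_effector", "kwargs": {
  "ticks": [
    [[0, 0, 0.002], 0],
    [[0, 0, 0.001], 0],
    [[0, 0, 0], 0],
    [[0, 0, 0], 0]
  ]
}}

```text
time: 9.15
tcp_pos: [0.5342, -0.2821, 0.0171]
eef_rot: [1.0, -0.0, 0.0, 0.0]
contact_force: [-0.9, -0.0, -1.0]
grip_width: 0.0579
grip_force: 43.1
```

Emit:
{"fn": "drive_effector", "kwargs": {
  "ticks": [
    [[0, 0, 0.001], 0],
    [[0, 0, 0.0005], 0],
    [[0, 0, 0], 0],
    [[0, 0, 0], 0]
  ]
}}

```text
time: 9.48
tcp_pos: [0.5344, -0.2822, 0.0164]
eef_rot: [1.0, -0.0, 0.0, 0.0]
contact_force: [-3.5, 1.4, 6.7]
grip_width: 0.058
grip_force: 43.9
```

Contact at 7 N. Releasing, lifting, and going over to the tall pot.

Emit:
{"fn": "drive_effector", "kwargs": {
  "ticks": [
    [[0, 0, 0], 0],
    [[0, 0, 0], 0],
    [[0, 0, 0], 0],
    [[0, 0, 0], 0],
    [[0, 0, -0.02], 0],
    [[0, 0, -0.03], 0],
    [[0, 0, -0.03], 0],
    [[0, 0, -0.03], 0],
    [[0, 0, -0.03], 0],
    [[0, 0, 0], 0]
  ],
  "jaw": 0.078
}}

```text
time: 10.32
tcp_pos: [0.5375, -0.2841, 0.1632]
eef_rot: [1.0, -0.0, 0.005, 0.003]
contact_force: [1.6, -1.5, 1.7]
grip_width: 0.0781
grip_force: 0.0
```

Emit:
{"fn": "drive_effector", "kwargs": {
  "ticks": [
    [[0.0117, -0.0319, 0], 0],
    [[0.0117, -0.0319, 0], 0],
    [[0.0117, -0.0319, 0], 0],
    [[0.0117, -0.0319, 0], 0],
    [[0.0117, -0.0319, 0], 0],
    [[0.0117, -0.0319, 0], 0],
    [[0.0117, -0.0319, 0], 0],
    [[0.0117, -0.0319, 0], 0],
    [[0.0117, -0.0319, 0], 0],
    [[0.0117, -0.0319, 0], 0],
    [[0.0117, -0.0319, 0], 0],
    [[0.0117, -0.0319, 0], 0]
  ]
}}

```text
time: 11.32
tcp_pos: [0.6748, 0.1025, 0.1549]
eef_rot: [1.0, -0.0, -0.0, -0.0]
contact_force: [0.1, -0.6, 0.8]
grip_width: 0.0782
grip_force: 0.0
```

Emit:
{"fn": "drive_effector", "kwargs": {
  "ticks": [
    [[0, 0, 0], 0],
    [[0, 0, 0], 0],
    [[0, 0, 0], 0]
  ]
}}

```text
time: 11.57
tcp_pos: [0.6742, 0.1006, 0.1547]
eef_rot: [1.0, 0.0, -0.0, 0.0]
contact_force: [0.7, 0.5, -0.3]
grip_width: 0.0778
grip_force: 0.0
```

```bash
python3 -c "
from h import *
for n in('side','top'):
    c,d=capture(n); P=cloud(n,d).reshape(-1,3)
    for a,z,(x,y) in(('tin',.025,(.5335,-.28)),('cup',.05,(.555,-.1)),('mort',.035,(.489,.005))):
        q=P[(np.hypot(P[:,0]-x,P[:,1]-y)<.04)&(P[:,2]>z)&(P[:,2]<.08)]
        print(n,a,len(q),np.percentile(q[:,2],90),[np.round(t,4) for t in cv2.minEnclosingCircle(q[:,:2].astype(np.float32))] if len(q) else 0)
"
```

```text
side tin 1376 0.03711978246626682 [array([ 0.5352, -0.2817]), np.float64(0.0308)]
side cup 279 0.05808534417337913 [array([ 0.5553, -0.1022]), np.float64(0.0273)]
side mort 432 0.04673128192480628 [array([0.489 , 0.0052]), np.float64(0.036)]
top tin 574 0.03659071449355526 [array([ 0.5352, -0.2798]), np.float64(0.0306)]
top cup 103 0.057690682316684595 [array([ 0.5562, -0.1011]), np.float64(0.0267)]
top mort 292 0.04830099606411113 [array([0.4892, 0.0057]), np.float64(0.0349)]
```

Tin seated flat on the tray floor (top at 36.8 mm), about 2 mm from the pocket centre. Now the tall pot.

Emit:
{"fn": "drive_effector", "kwargs": {
  "ticks": [
    [[0, 0, 0.025], 0],
    [[0, 0, 0.025], 0],
    [[0, 0, 0.02], 0],
    [[0, 0, 0.015], 0],
    [[0, 0, 0.012], 0],
    [[0, 0, 0.006], 0],
    [[0, 0, 0], 0],
    [[0, 0, 0], 0]
  ]
}}

```text
time: 12.33
tcp_pos: [0.675, 0.1006, 0.053]
eef_rot: [1.0, -0.0, 0.0, -0.0]
contact_force: [-0.5, -0.5, 0.3]
grip_width: 0.0781
grip_force: 0.0
```

Emit:
{"fn": "drive_effector", "kwargs": {
  "ticks": [
    [[0, 0, 0], 0],
    [[0, 0, 0], 0],
    [[0, 0, 0], 0],
    [[0, 0, 0], 0],
    [[0, 0, 0], 0],
    [[0, 0, 0], 0]
  ],
  "jaw": 0.04,
  "grip_force": 40
}}

```text
time: 12.83
tcp_pos: [0.6758, 0.101, 0.0543]
eef_rot: [1.0, 0.0, 0.002, -0.0]
contact_force: [-0.7, 0.7, 4.7]
grip_width: 0.0501
grip_force: 42.1
```

Emit:
{"fn": "drive_effector", "kwargs": {
  "ticks": [
    [[0, 0, -0.005], 0],
    [[0, 0, -0.015], 0],
    [[0, 0, -0.03], 0],
    [[0, 0, -0.03], 0],
    [[0, 0, -0.02], 0],
    [[0, 0, 0], 0],
    [[0, 0, 0], 0]
  ]
}}

```text
time: 13.42
tcp_pos: [0.6759, 0.1009, 0.1554]
eef_rot: [1.0, -0.0, 0.002, -0.0]
contact_force: [0.2, -0.6, -1.9]
grip_width: 0.0505
grip_force: 42.0
```

Emit:
{"fn": "drive_effector", "kwargs": {
  "ticks": [
    [[-0.0104, 0.0388, 0], 0],
    [[-0.0104, 0.0388, 0], 0],
    [[-0.0104, 0.0388, 0], 0],
    [[-0.0104, 0.0388, 0], 0],
    [[-0.0104, 0.0388, 0], 0],
    [[-0.0104, 0.0388, 0], 0],
    [[-0.0104, 0.0388, 0], 0],
    [[-0.0104, 0.0388, 0], 0],
    [[-0.0104, 0.0388, 0], 0],
    [[-0.0104, 0.0388, 0], 0],
    [[-0.0104, 0.0388, 0], 0],
    [[-0.0104, 0.0388, 0], 0]
  ]
}}

```text
time: 14.42
tcp_pos: [0.5478, -0.3658, 0.1503]
eef_rot: [1.0, -0.0, -0.001, -0.001]
contact_force: [0.6, -0.1, -2.1]
grip_width: 0.05
grip_force: 42.1
```

Emit:
{"fn": "drive_effector", "kwargs": {
  "ticks": [
    [[0, 0, 0], 0],
    [[0, 0, 0], 0],
    [[0, 0, 0.02], 0],
    [[0, 0, 0.02], 0],
    [[0, 0, 0.02], 0],
    [[0, 0, 0.015], 0],
    [[0, 0, 0.01], 0],
    [[0, 0, 0.005], 0],
    [[0, 0, 0], 0],
    [[0, 0, 0], 0]
  ]
}}

```text
time: 15.25
tcp_pos: [0.5501, -0.3647, 0.0628]
eef_rot: [1.0, 0.0, 0.0, 0.0]
contact_force: [0.3, -0.8, -1.2]
grip_width: 0.0503
grip_force: 42.3
```

Emit:
{"fn": "drive_effector", "kwargs": {
  "ticks": [
    [[0, 0, 0.003], 0],
    [[0, 0, 0.002], 0],
    [[0, 0, 0.001], 0],
    [[0, 0, 0], 0],
    [[0, 0, 0], 0]
  ]
}}

```text
time: 15.67
tcp_pos: [0.55, -0.3651, 0.0569]
eef_rot: [1.0, -0.0, 0.0, 0.0]
contact_force: [0.3, -0.7, 0.1]
grip_width: 0.0504
grip_force: 42.4
```

Emit:
{"fn": "drive_effector", "kwargs": {
  "ticks": [
    [[0, 0, 0.001], 0],
    [[0, 0, 0], 0],
    [[0, 0, 0], 0]
  ]
}}

```text
time: 15.92
tcp_pos: [0.5503, -0.3652, 0.0569]
eef_rot: [1.0, -0.0, 0.001, 0.0]
contact_force: [-2.1, 1.9, 7.2]
grip_width: 0.0501
grip_force: 43.0
```

Emit:
{"fn": "drive_effector", "kwargs": {
  "ticks": [
    [[0, 0, 0.001], 0],
    [[0, 0, 0], 0],
    [[0, 0, 0], 0]
  ]
}}

```text
time: 16.17
tcp_pos: [0.5506, -0.3652, 0.0569]
eef_rot: [1.0, -0.0, 0.001, 0.001]
contact_force: [-3.9, 4.1, 12.9]
grip_width: 0.0503
grip_force: 43.5
```

Emit:
{"fn": "drive_effector", "kwargs": {
  "ticks": [
    [[0, 0, 0], 0],
    [[0, 0, 0], 0],
    [[0, 0, 0], 0],
    [[0, 0, 0], 0],
    [[0, 0, -0.02], 0],
    [[0, 0, -0.03], 0],
    [[0, 0, -0.03], 0],
    [[0, 0, -0.02], 0],
    [[0, 0, 0], 0]
  ],
  "jaw": 0.078
}}

```text
time: 16.92
tcp_pos: [0.5522, -0.3668, 0.1608]
eef_rot: [1.0, -0.0, 0.004, 0.003]
contact_force: [0.2, 0.1, 1.4]
grip_width: 0.0779
grip_force: 0.0
```

Emit:
{"fn": "drive_effector", "kwargs": {
  "ticks": [
    [[0.0122, -0.0291, 0], 0],
    [[0.0122, -0.0291, 0], 0],
    [[0.0122, -0.0291, 0], 0],
    [[0.0122, -0.0291, 0], 0],
    [[0.0122, -0.0291, 0], 0],
    [[0.0122, -0.0291, 0], 0],
    [[0.0122, -0.0291, 0], 0],
    [[0.0122, -0.0291, 0], 0],
    [[0.0122, -0.0291, 0], 0],
    [[0, 0, 0], 0],
    [[0, 0, 0], 0],
    [[0, 0, 0], 0]
  ]
}}

```text
time: 17.92
tcp_pos: [0.659, -0.1031, 0.1534]
eef_rot: [1.0, 0.0, -0.001, 0.0]
contact_force: [0.3, 0.1, 0.4]
grip_width: 0.078
grip_force: 0.0
```

```bash
python3 -c "
from h import *
for n in('side','top'):
    c,d=capture(n); P=cloud(n,d).reshape(-1,3)
    for a,z,(x,y) in(('tin',.025,(.5335,-.28)),('tall',.07,(.55,-.365)),('cup',.05,(.555,-.1)),('cruc',.036,(.66,-.103))):
        q=P[(np.hypot(P[:,0]-x,P[:,1]-y)<.04)&(P[:,2]>z)&(P[:,2]<.09)]
        print(n,a,len(q),np.percentile(q[:,2],90),[np.round(t,4) for t in cv2.minEnclosingCircle(q[:,:2].astype(np.float32))] if len(q) else 0)
"
```

```text
side tin 1375 0.03711633932419663 [array([ 0.5349, -0.2823]), np.float64(0.0304)]
side tall 1454 0.078009190700952 [array([ 0.5496, -0.3644]), np.float64(0.027)]
side cup 274 0.05807525311430854 [array([ 0.5551, -0.1025]), np.float64(0.0274)]
side cruc 275 0.045195271894228596 [array([ 0.6602, -0.1041]), np.float64(0.0262)]
top tin 63 0.03653410678757616 [array([ 0.5247, -0.2973]), np.float64(0.0202)]
top tall 455 0.07714050470572842 [array([ 0.5509, -0.3626]), np.float64(0.027)]Traceback (most recent call last):
  File "<string>", line 7, in <module>
    print(n,a,len(q),np.percentile(q[:,2],90),[np.round(t,4) for t in cv2.minEnclosingCircle(q[:,:2].astype(np.float32))] if len(q) else 0)
                     ~~~~~~~~~~~~~^^^^^^^^^^^
    return _quantile_unchecked(
        a, q, axis, out, overwrite_input, method, keepdims, weights)
    return _ureduce(a,
                    func=_quantile_ureduce_func,
    ...<5 lines>...
                    overwrite_input=overwrite_input,
                    method=method)
    r = func(a, **kwargs)
    result = _quantile(arr,
                       quantiles=q,
    ...<2 lines>...
                       out=out,
                       weights=wgt)
    slices_having_nans = np.isnan(arr[-1, ...])
                                  ~~~^^^^^^^^^
IndexError: index -1 is out of bounds for axis 0 with size 0
```

Tall pot seated at (0.550, −0.364), top at 77.5 mm as it should be. Crucible next.

Emit:
{"fn": "drive_effector", "kwargs": {
  "ticks": [
    [[0, 0, 0.03], 0],
    [[0, 0, 0.03], 0],
    [[0, 0, 0.025], 0],
    [[0, 0, 0.02], 0],
    [[0, 0, 0.015], 0],
    [[0, 0, 0.008], 0],
    [[0, 0, 0.004], 0],
    [[0, 0, 0], 0],
    [[0, 0, 0], 0]
  ]
}}

```text
time: 18.77
tcp_pos: [0.6604, -0.1034, 0.0237]
eef_rot: [1.0, -0.0, 0.001, 0.0]
contact_force: [0.6, -0.5, -0.7]
grip_width: 0.0778
grip_force: 0.0
```

Emit:
{"fn": "drive_effector", "kwargs": {
  "ticks": [
    [[0, 0, 0], 0],
    [[0, 0, 0], 0],
    [[0, 0, 0], 0],
    [[0, 0, 0], 0],
    [[0, 0, 0], 0],
    [[0, 0, 0], 0]
  ],
  "jaw": 0.04,
  "grip_force": 40
}}

```text
time: 19.27
tcp_pos: [0.6609, -0.1031, 0.0243]
eef_rot: [1.0, 0.0, 0.001, 0.0]
contact_force: [-0.8, -0.5, 5.7]
grip_width: 0.0487
grip_force: 41.9
```

Emit:
{"fn": "drive_effector", "kwargs": {
  "ticks": [
    [[0, 0, -0.005], 0],
    [[0, 0, -0.015], 0],
    [[0, 0, -0.03], 0],
    [[0, 0, -0.03], 0],
    [[0, 0, -0.02], 0],
    [[0, 0, -0.01], 0],
    [[0, 0, 0], 0],
    [[0, 0, 0], 0]
  ]
}}

```text
time: 19.93
tcp_pos: [0.6596, -0.1029, 0.1326]
eef_rot: [1.0, -0.0, 0.0, 0.0]
contact_force: [-1.5, -0.4, -1.9]
grip_width: 0.0487
grip_force: 41.6
```

Emit:
{"fn": "drive_effector", "kwargs": {
  "ticks": [
    [[-0.0164, -0.0351, 0], 0],
    [[-0.0164, -0.0351, 0], 0],
    [[-0.0164, -0.0351, 0], 0],
    [[-0.0164, -0.0351, 0], 0],
    [[-0.0164, -0.0351, 0], 0],
    [[-0.0164, -0.0351, 0], 0],
    [[-0.0164, -0.0351, 0], 0],
    [[-0.0164, -0.0351, 0], 0],
    [[-0.0164, -0.0351, 0], 0],
    [[-0.0164, -0.0351, 0], 0],
    [[0, 0, 0], 0],
    [[0, 0, 0], 0]
  ]
}}

```text
time: 20.93
tcp_pos: [0.493, 0.2494, 0.1298]
eef_rot: [1.0, 0.002, -0.002, 0.001]
contact_force: [-0.8, -0.2, -1.3]
grip_width: 0.0491
grip_force: 41.8
```

Emit:
{"fn": "drive_effector", "kwargs": {
  "ticks": [
    [[0, 0, 0.02], 0],
    [[0, 0, 0.02], 0],
    [[0, 0, 0.02], 0],
    [[0, 0, 0.02], 0],
    [[0, 0, 0.012], 0],
    [[0, 0, 0.006], 0],
    [[0, 0, 0], 0],
    [[0, 0, 0], 0]
  ]
}}

```text
time: 21.6
tcp_pos: [0.4958, 0.2477, 0.0344]
eef_rot: [1.0, -0.0, -0.0, 0.0]
contact_force: [-0.2, -0.3, -1.1]
grip_width: 0.0488
grip_force: 41.8
```

Emit:
{"fn": "drive_effector", "kwargs": {
  "ticks": [
    [[0, 0, 0.003], 0],
    [[0, 0, 0.002], 0],
    [[0, 0, 0], 0],
    [[0, 0, 0], 0]
  ]
}}

```text
time: 21.93
tcp_pos: [0.4958, 0.2483, 0.0298]
eef_rot: [1.0, 0.0, 0.0, -0.0]
contact_force: [-0.6, -0.5, -0.8]
grip_width: 0.049
grip_force: 41.8
```

Floor contact is expected at TCP ≈ 0.0255, so about 4 mm to go.

Emit:
{"fn": "drive_effector", "kwargs": {
  "ticks": [
    [[0, 0, 0.0015], 0],
    [[0, 0, 0.001], 0],
    [[0, 0, 0], 0],
    [[0, 0, 0], 0]
  ]
}}

```text
time: 22.27
tcp_pos: [0.4955, 0.2481, 0.0268]
eef_rot: [1.0, -0.0, 0.0, -0.0]
contact_force: [-0.0, -0.0, -1.5]
grip_width: 0.0485
grip_force: 41.8
```

Emit:
{"fn": "drive_effector", "kwargs": {
  "ticks": [
    [[0, 0, 0.001], 0],
    [[0, 0, 0], 0],
    [[0, 0, 0], 0]
  ]
}}

```text
time: 22.52
tcp_pos: [0.4958, 0.2482, 0.0268]
eef_rot: [1.0, -0.0, 0.0, -0.0]
contact_force: [-3.1, -0.7, 8.7]
grip_width: 0.0486
grip_force: 42.5
```

Emit:
{"fn": "drive_effector", "kwargs": {
  "ticks": [
    [[0, 0, 0.001], 0],
    [[0, 0, 0], 0],
    [[0, 0, 0], 0]
  ]
}}

```text
time: 22.77
tcp_pos: [0.496, 0.2482, 0.0267]
eef_rot: [1.0, 0.0, 0.0, 0.0]
contact_force: [-8.0, -3.6, 17.1]
grip_width: 0.0486
grip_force: 43.2
```

Emit:
{"fn": "drive_effector", "kwargs": {
  "ticks": [
    [[0, 0, 0], 0],
    [[0, 0, 0], 0],
    [[0, 0, 0], 0],
    [[0, 0, 0], 0],
    [[0, 0, -0.02], 0],
    [[0, 0, -0.03], 0],
    [[0, 0, -0.03], 0],
    [[0, 0, -0.03], 0],
    [[0, 0, -0.02], 0],
    [[0, 0, 0], 0]
  ],
  "jaw": 0.07
}}

```text
time: 23.6
tcp_pos: [0.4985, 0.2493, 0.1607]
eef_rot: [1.0, -0.0, 0.004, -0.002]
contact_force: [0.7, 0.5, 1.1]
grip_width: 0.0698
grip_force: 0.0
```

Emit:
{"fn": "drive_effector", "kwargs": {
  "ticks": [
    [[-0.0112, 0.0242, 0], 0],
    [[-0.0112, 0.0242, 0], 0],
    [[-0.0112, 0.0242, 0], 0],
    [[-0.0112, 0.0242, 0], 0],
    [[-0.0112, 0.0242, 0], 0],
    [[-0.0112, 0.0242, 0], 0],
    [[0, 0, 0], 0],
    [[0, 0, 0], 0],
    [[0, 0, 0], 0]
  ]
}}

```text
time: 24.35
tcp_pos: [0.4284, 0.1031, 0.1545]
eef_rot: [1.0, -0.0, 0.0, -0.0]
contact_force: [-0.5, -0.3, -0.7]
grip_width: 0.07
grip_force: 0.0
```

```bash
python3 -c "
from h import *
for n in('side','top'):
    c,d=capture(n); P=cloud(n,d).reshape(-1,3)
    for a,z,(x,y) in(('cruc',.036,(.496,.248)),('short',.038,(.429,.103)),('lid',.02,(.549,.11))):
        q=P[(np.hypot(P[:,0]-x,P[:,1]-y)<.035)&(P[:,2]>z)&(P[:,2]<.06)]
        print(n,a,len(q),[np.round(t,4) for t in cv2.minEnclosingCircle(q[:,:2].astype(np.float32))]+[np.percentile(q[:,2],90)] if len(q) else 0)
"
```

```text
side cruc 146 [array([0.4958, 0.2457]), np.float64(0.0264), np.float64(0.04738823621857308)]
side short 284 [array([0.4286, 0.1021]), np.float64(0.0205), np.float64(0.046784510385732274)]
side lid 35 [array([0.5484, 0.1082]), np.float64(0.007), np.float64(0.027812946764843204)]
top cruc 0 0
top short 0 0
top lid 0 0
```

Emit:
{"fn": "drive_effector", "kwargs": {
  "ticks": [
    [[0, 0, 0.03], 0],
    [[0, 0, 0.03], 0],
    [[0, 0, 0.025], 0],
    [[0, 0, 0.02], 0],
    [[0, 0, 0.013], 0],
    [[0, 0, 0.006], 0],
    [[0, 0, 0.003], 0],
    [[0, 0, 0], 0],
    [[0, 0, 0], 0]
  ]
}}

```text
time: 25.2
tcp_pos: [0.4291, 0.1033, 0.0286]
eef_rot: [1.0, 0.0, 0.001, -0.0]
contact_force: [0.1, 0.6, 0.5]
grip_width: 0.0703
grip_force: 0.0
```

Emit:
{"fn": "drive_effector", "kwargs": {
  "ticks": [
    [[0, 0, 0], 0],
    [[0, 0, 0], 0],
    [[0, 0, 0], 0],
    [[0, 0, 0], 0],
    [[0, 0, 0], 0],
    [[0, 0, 0], 0]
  ],
  "jaw": 0.03,
  "grip_force": 40
}}

```text
time: 25.7
tcp_pos: [0.4293, 0.103, 0.0291]
eef_rot: [1.0, -0.0, 0.001, -0.0]
contact_force: [-1.9, -0.7, 6.7]
grip_width: 0.0382
grip_force: 39.8
```

Emit:
{"fn": "drive_effector", "kwargs": {
  "ticks": [
    [[0, 0, -0.005], 0],
    [[0, 0, -0.015], 0],
    [[0, 0, -0.03], 0],
    [[0, 0, -0.03], 0],
    [[0, 0, -0.02], 0],
    [[0, 0, -0.01], 0],
    [[0, 0, 0], 0],
    [[0, 0, 0], 0]
  ]
}}

```text
time: 26.37
tcp_pos: [0.4284, 0.1029, 0.1376]
eef_rot: [1.0, -0.0, 0.0, -0.0]
contact_force: [-1.1, -0.0, -0.9]
grip_width: 0.0383
grip_force: 40.4
```

Emit:
{"fn": "drive_effector", "kwargs": {
  "ticks": [
    [[0.0113, -0.0316, 0], 0],
    [[0.0113, -0.0316, 0], 0],
    [[0.0113, -0.0316, 0], 0],
    [[0.0113, -0.0316, 0], 0],
    [[0.0113, -0.0316, 0], 0],
    [[0.0113, -0.0316, 0], 0],
    [[0.0113, -0.0316, 0], 0],
    [[0, 0, 0], 0],
    [[0, 0, 0], 0]
  ]
}}

```text
time: 27.12
tcp_pos: [0.5059, 0.3248, 0.1342]
eef_rot: [1.0, 0.001, -0.002, 0.001]
contact_force: [0.3, -0.1, -0.8]
grip_width: 0.0381
grip_force: 40.5
```

Emit:
{"fn": "drive_effector", "kwargs": {
  "ticks": [
    [[0, 0, 0.02], 0],
    [[0, 0, 0.02], 0],
    [[0, 0, 0.02], 0],
    [[0, 0, 0.02], 0],
    [[0, 0, 0.012], 0],
    [[0, 0, 0.006], 0],
    [[0, 0, 0.004], 0],
    [[0, 0, 0], 0],
    [[0, 0, 0], 0]
  ]
}}

```text
time: 27.87
tcp_pos: [0.508, 0.3242, 0.0367]
eef_rot: [1.0, -0.0, 0.001, -0.0]
contact_force: [1.2, -0.1, -0.6]
grip_width: 0.0381
grip_force: 40.5
```

Emit:
{"fn": "drive_effector", "kwargs": {
  "ticks": [
    [[0, 0, 0.0015], 0],
    [[0, 0, 0.001], 0],
    [[0, 0, 0], 0],
    [[0, 0, 0], 0]
  ]
}}

```text
time: 28.2
tcp_pos: [0.5077, 0.3243, 0.0337]
eef_rot: [1.0, -0.0, 0.0, -0.0]
contact_force: [-0.6, 0.5, -0.6]
grip_width: 0.038
grip_force: 40.5
```

Emit:
{"fn": "drive_effector", "kwargs": {
  "ticks": [
    [[0, 0, 0.001], 0],
    [[0, 0, 0], 0],
    [[0, 0, 0], 0]
  ]
}}

```text
time: 28.45
tcp_pos: [0.5074, 0.3241, 0.0322]
eef_rot: [1.0, -0.0, -0.0, 0.0]
contact_force: [-0.3, -0.0, -0.9]
grip_width: 0.0377
grip_force: 40.5
```

Emit:
{"fn": "drive_effector", "kwargs": {
  "ticks": [
    [[0, 0, 0.001], 0],
    [[0, 0, 0], 0],
    [[0, 0, 0], 0]
  ]
}}

```text
time: 28.7
tcp_pos: [0.5076, 0.3242, 0.0317]
eef_rot: [1.0, -0.0, 0.0, -0.0]
contact_force: [-1.7, 0.2, 3.6]
grip_width: 0.038
grip_force: 40.8
```

Emit:
{"fn": "drive_effector", "kwargs": {
  "ticks": [
    [[0, 0, 0.0007], 0],
    [[0, 0, 0], 0],
    [[0, 0, 0], 0]
  ]
}}

```text
time: 28.95
tcp_pos: [0.5078, 0.3243, 0.0317]
eef_rot: [1.0, -0.0, 0.0, -0.0]
contact_force: [-3.2, -2.6, 9.2]
grip_width: 0.0384
grip_force: 41.3
```

Emit:
{"fn": "drive_effector", "kwargs": {
  "ticks": [
    [[0, 0, 0], 0],
    [[0, 0, 0], 0],
    [[0, 0, 0], 0],
    [[0, 0, 0], 0],
    [[0, 0, -0.02], 0],
    [[0, 0, -0.03], 0],
    [[0, 0, -0.03], 0],
    [[0, 0, -0.03], 0],
    [[0, 0, -0.02], 0],
    [[0, 0, 0], 0]
  ],
  "jaw": 0.055
}}

```text
time: 29.78
tcp_pos: [0.5103, 0.3257, 0.1669]
eef_rot: [1.0, -0.0, 0.004, -0.002]
contact_force: [0.4, -0.4, 1.6]
grip_width: 0.0547
grip_force: 0.0
```

Emit:
{"fn": "drive_effector", "kwargs": {
  "ticks": [
    [[-0.0053, 0.0385, 0], 0],
    [[-0.0053, 0.0385, 0], 0],
    [[-0.0053, 0.0385, 0], 0],
    [[-0.0053, 0.0385, 0], 0],
    [[-0.0053, 0.0385, 0], 0],
    [[-0.0053, 0.0385, 0], 0],
    [[-0.0053, 0.0385, 0], 0],
    [[-0.0053, 0.0385, 0], 0],
    [[-0.0053, 0.0385, 0], 0],
    [[-0.0053, 0.0385, 0], 0],
    [[-0.0053, 0.0385, 0], 0],
    [[0, 0, 0], 0]
  ],
  "jaw": 0.04
}}

```text
time: 30.78
tcp_pos: [0.4478, -0.1053, 0.1601]
eef_rot: [1.0, -0.003, -0.0, 0.001]
contact_force: [-0.1, 0.3, -0.8]
grip_width: 0.0402
grip_force: 0.0
```

```bash
python3 -c "
from h import *
for n in('side','top'):
    c,d=capture(n); P=cloud(n,d).reshape(-1,3)
    for a,z,(x,y) in(('cruc',.038,(.496,.248)),('short',.038,(.508,.3245)),('knob',.018,(.549,.11)),('disc',.006,(.549,.11))):
        q=P[(np.hypot(P[:,0]-x,P[:,1]-y)<.035)&(P[:,2]>z)&(P[:,2]<.06)]
        if len(q): lo,hi=np.percentile(q[:,:2],[1,99],axis=0); print(n,a,len(q),[np.round(t,4) for t in cv2.minEnclosingCircle(q[:,:2].astype(np.float32))],(lo+hi)/2,np.percentile(q[:,2],90))
    cv2.imwrite('pics/'+n+'5.png',c)
"
```

```text
side cruc 195 [array([0.4955, 0.2476]), np.float64(0.0259)] [0.49497336 0.24780947] 0.04777401340170958
side short 183 [array([0.5067, 0.3228]), np.float64(0.0212)] [0.50674944 0.32299179] 0.04911414485357364
side disc 99 [array([0.5493, 0.1093]), np.float64(0.0267)] [0.54827365 0.11484895] 0.009915477149388096
top cruc 159 [array([0.4969, 0.2498]), np.float64(0.026)] [0.49649968 0.24982648] 0.04783451155845682
top short 290 [array([0.5085, 0.3252]), np.float64(0.0207)] [0.50889021 0.32477764] 0.04927057550410518
top knob 34 [array([0.5486, 0.1106]), np.float64(0.0065)] [0.54988257 0.11066328] 0.026956659837777064
top disc 339 [array([0.5499, 0.1107]), np.float64(0.0265)] [0.55008968 0.11085169] 0.017909834796414635
```

View pics/side5.png

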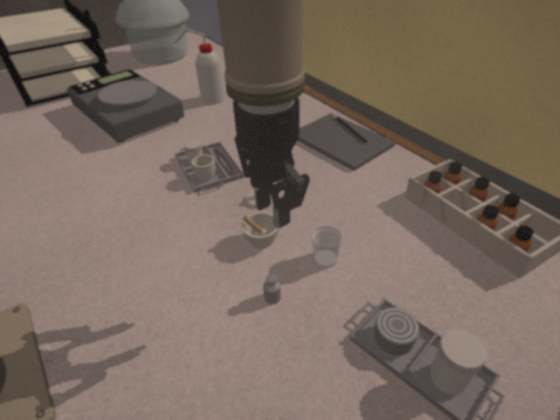

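The crop-free side view shows both moisture items standing in their tray at (397,330) and (462,355), and the crucible in the ash tray at (203,165). The bystanders are unmoved. Going over the lid.

Emit:
{"fn": "drive_effector", "kwargs": {
  "ticks": [
    [[0.0167, -0.0349, 0], 0],
    [[0.0167, -0.0349, 0], 0],
    [[0.0167, -0.0349, 0], 0],
    [[0.0167, -0.0349, 0], 0],
    [[0.0167, -0.0349, 0], 0],
    [[0.0167, -0.0349, 0], 0],
    [[0, 0, 0], 0],
    [[0, 0, 0], 0],
    [[0, 0, 0], 0]
  ]
}}

```text
time: 31.63
tcp_pos: [0.5485, 0.1112, 0.1598]
eef_rot: [1.0, 0.001, -0.001, 0.0]
contact_force: [-0.0, -0.2, -0.2]
grip_width: 0.0399
grip_force: 0.0
```

```bash
python3 -c "
from h import *
tips(.5496,.11,.1)"
```

```text
side y+ 5752 lowest [0.1624 0.1631 0.1632 0.1633 0.1634 0.1634] med [0.5473 0.1318 0.1635]
side y- 5752 lowest [0.1626 0.1628 0.1641 0.1644 0.1644 0.1647] med [0.5462 0.0852 0.1647]
top y+ 15513 lowest [0.1668 0.1677 0.1682 0.1695 0.1699 0.1699] med [0.5381 0.1343 0.1699]
top y- 15513 lowest [0.2117 0.2155 0.2209 0.2213 0.2216 0.2243] med [0.5363 0.0584 0.2261]
tcp [0.5487 0.1098 0.1603] w 0.04001091015175361
```

Emit:
{"fn": "drive_effector", "kwargs": {
  "ticks": [
    [[0.001, 0, 0.03], 0],
    [[0, 0, 0.03], 0],
    [[0, 0, 0.03], 0],
    [[0, 0, 0.025], 0],
    [[0, 0, 0.015], 0],
    [[0, 0, 0.01], 0],
    [[0, 0, 0.005], 0],
    [[0, 0, 0], 0],
    [[0, 0, 0], 0]
  ]
}}

```text
time: 32.48
tcp_pos: [0.5511, 0.1097, 0.0167]
eef_rot: [1.0, -0.0, 0.001, -0.0]
contact_force: [0.0, 0.4, 0.0]
grip_width: 0.0397
grip_force: 0.0
```

```bash
python3 - <<'E'
from h import *
c,d=capture("side"); cv2.imwrite("pics/s6.png",cv2.resize(c[150:250,190:310],None,fx=5,fy=5,interpolation=cv2.INTER_CUBIC))
E
```

```text
(no output)
```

View pics/s6.png

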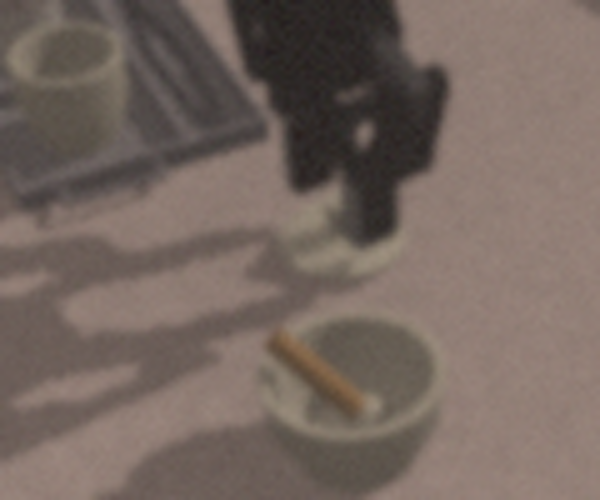

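The tips straddle the knob just above the disc at crop (345,240). Coming down 2 mm and closing.

Emit:
{"fn": "drive_effector", "kwargs": {
  "ticks": [
    [[-0.001, 0, 0.002], 0],
    [[0, 0, 0], 0],
    [[0, 0, 0], 0]
  ]
}}

```text
time: 32.78
tcp_pos: [0.5497, 0.1101, 0.0142]
eef_rot: [1.0, 0.0, 0.001, -0.0]
contact_force: [0.1, -0.2, 0.4]
grip_width: 0.0398
grip_force: 0.0
```

Emit:
{"fn": "drive_effector", "kwargs": {
  "ticks": [
    [[0, 0, 0], 0],
    [[0, 0, 0], 0],
    [[0, 0, 0], 0],
    [[0, 0, 0], 0],
    [[0, 0, 0], 0],
    [[0, 0, 0], 0]
  ],
  "jaw": 0.005,
  "grip_force": 35
}}

```text
time: 33.28
tcp_pos: [0.5495, 0.11, 0.0139]
eef_rot: [1.0, -0.0, 0.0, 0.0]
contact_force: [-0.7, -0.8, 2.9]
grip_width: 0.0119
grip_force: 34.3
```

Emit:
{"fn": "drive_effector", "kwargs": {
  "ticks": [
    [[0, 0, -0.003], 0],
    [[0, 0, -0.01], 0],
    [[0, 0, -0.02], 0],
    [[0, 0, -0.025], 0],
    [[0, 0, -0.025], 0],
    [[0, 0, -0.015], 0],
    [[0, 0, 0], 0],
    [[0, 0, 0], 0],
    [[0, 0, 0], 0]
  ]
}}

```text
time: 34.03
tcp_pos: [0.5487, 0.11, 0.1109]
eef_rot: [1.0, -0.0, -0.001, 0.0]
contact_force: [0.5, 0.7, -0.6]
grip_width: 0.0117
grip_force: 34.2
```

```bash
python3 - <<'E'
from h import *
for n in("side","top"):
    c,d=capture(n); P=cloud(n,d).reshape(-1,3); q=P[(np.hypot(P[:,0]-.5496,P[:,1]-.11)<.04)&(P[:,2]>.06)&(P[:,2]<.1115)]
    print(n,len(q),np.percentile(q[:,2],[1,50,99]),cv2.minEnclosingCircle(q[:,:2].astype(np.float32)))
    k=q[abs(q[:,2]-.107)<.004]; A=np.c_[k[:,:2]-[.5496,.11],np.ones(len(k))]; print("plane",np.linalg.lstsq(A,k[:,2],rcond=None)[0])
    if n=="side": cv2.imwrite("pics/s7.png",cv2.resize(c[110:210,190:310],None,fx=5,fy=5,interpolation=cv2.INTER_CUBIC))
E
```

```text
side 259 [0.1024025  0.10545134 0.10781383] ((0.5486627817153931, 0.10803627967834473), 0.027501463890075684)
plane [0.00543064 0.00814771 0.10560817]
top 54 [0.10012472 0.1028642  0.10705185] ((0.5333560705184937, 0.12735293805599213), 0.013322988525032997)
plane [-0.00021575 -0.0291752   0.10482564]
```

View pics/s7.png

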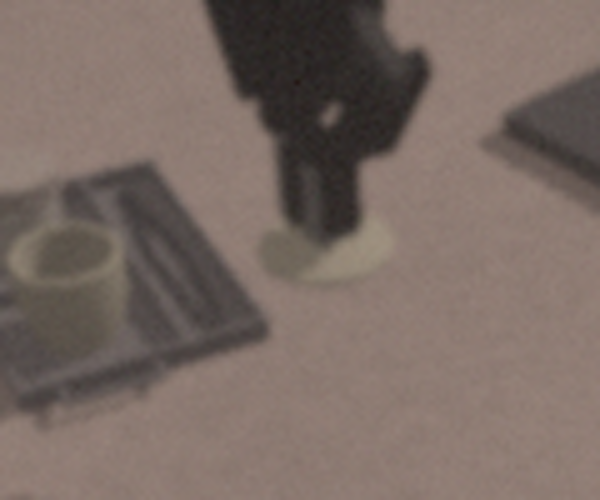

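The lid is held level at crop (325,255). Carrying it over the crucible.

Emit:
{"fn": "drive_effector", "kwargs": {
  "ticks": [
    [[-0.0107, -0.0278, 0], 0],
    [[-0.0107, -0.0278, 0], 0],
    [[-0.0107, -0.0278, 0], 0],
    [[-0.0107, -0.0278, 0], 0],
    [[-0.0106, -0.028, 0], 0],
    [[0, 0, 0], 0],
    [[0, 0, 0.02], 0],
    [[0, 0, 0.015], 0],
    [[0, 0, 0.005], 0],
    [[0, 0, 0], 0],
    [[0, 0, 0], 0],
    [[0, 0, 0], 0]
  ]
}}

```text
time: 35.13
tcp_pos: [0.4965, 0.2491, 0.0723]
eef_rot: [1.0, -0.0, 0.0, -0.0]
contact_force: [0.7, 0.2, 0.1]
grip_width: 0.0116
grip_force: 34.2
```

```bash
python3 - <<'E'
from h import *
for n in("side","top"):
    c,d=capture(n); P=cloud(n,d).reshape(-1,3); r=np.hypot(P[:,0]-.496,P[:,1]-.249)<.04
    for a,lo,hi in(("disc",.062,.0685),("cruc",.03,.052)):
        q=P[r&(P[:,2]>lo)&(P[:,2]<hi)]
        if len(q): print(n,a,len(q),np.median(q[:,2]),cv2.minEnclosingCircle(q[:,:2].astype(np.float32)))
    if n=="side": cv2.imwrite("pics/s8.png",cv2.resize(c[100:200,150:270],None,fx=5,fy=5,interpolation=cv2.INTER_CUBIC))
E
```

```text
side disc 186 0.06658408978049837 ((0.49678468704223633, 0.24779951572418213), 0.028242817148566246)
side cruc 235 0.03881779112574829 ((0.4955891966819763, 0.2459220141172409), 0.02531859092414379)
top disc 155 0.06639883672390612 ((0.49156323075294495, 0.24823270738124847), 0.024953851476311684)
top cruc 70 0.0442823949907008 ((0.48710620403289795, 0.24042671918869019), 0.020525943487882614)
```

View pics/s8.png

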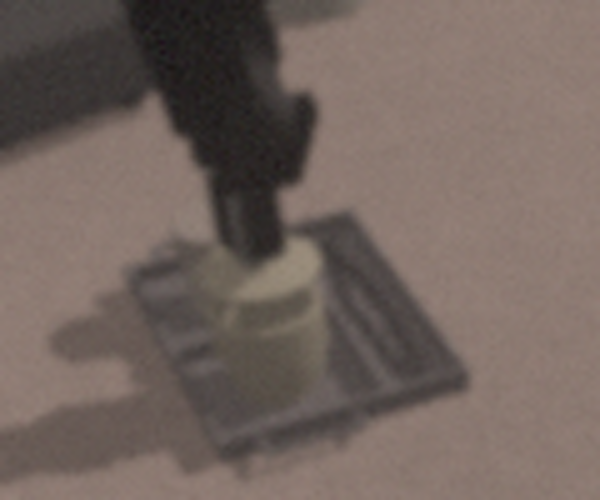

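The lid hangs level about 10 mm above the crucible's rim and within 1.5 mm of its axis. Lowering.

Emit:
{"fn": "drive_effector", "kwargs": {
  "ticks": [
    [[-0.001, 0, 0.004], 0],
    [[0, 0, 0.004], 0],
    [[0, 0, 0.003], 0],
    [[0, 0, 0.001], 0],
    [[0, 0, 0], 0],
    [[0, 0, 0], 0]
  ]
}}

```text
time: 35.73
tcp_pos: [0.4948, 0.2492, 0.0594]
eef_rot: [1.0, -0.0, -0.0, 0.0]
contact_force: [-0.9, 0.2, -0.3]
grip_width: 0.012
grip_force: 34.2
```

Emit:
{"fn": "drive_effector", "kwargs": {
  "ticks": [
    [[0, 0, 0.0015], 0],
    [[0, 0, 0.001], 0],
    [[0, 0, 0], 0],
    [[0, 0, 0], 0]
  ]
}}

```text
time: 36.07
tcp_pos: [0.4949, 0.2492, 0.057]
eef_rot: [1.0, -0.0, -0.0, 0.0]
contact_force: [0.0, 0.3, 0.0]
grip_width: 0.0119
grip_force: 34.2
```

Emit:
{"fn": "drive_effector", "kwargs": {
  "ticks": [
    [[0, 0, 0.001], 0],
    [[0, 0, 0], 0],
    [[0, 0, 0], 0]
  ]
}}

```text
time: 36.32
tcp_pos: [0.4951, 0.2493, 0.0564]
eef_rot: [1.0, -0.0, 0.0, -0.0]
contact_force: [0.4, -0.8, 1.3]
grip_width: 0.0119
grip_force: 34.4
```

Contact at exactly the expected height (0.0564). A touch more, then release and lift straight up.

Emit:
{"fn": "drive_effector", "kwargs": {
  "ticks": [
    [[0, 0, 0.0007], 0],
    [[0, 0, 0], 0],
    [[0, 0, 0], 0]
  ]
}}

```text
time: 36.57
tcp_pos: [0.4955, 0.2495, 0.0564]
eef_rot: [1.0, -0.0, 0.001, -0.0]
contact_force: [-1.9, 0.2, 6.2]
grip_width: 0.0118
grip_force: 34.9
```

Emit:
{"fn": "drive_effector", "kwargs": {
  "ticks": [
    [[0, 0, 0], 0],
    [[0, 0, 0], 0],
    [[0, 0, 0], 0],
    [[0, 0, 0], 0],
    [[0, 0, -0.01], 0],
    [[0, 0, -0.02], 0],
    [[0, 0, -0.03], 0],
    [[0, 0, -0.03], 0],
    [[0, 0, -0.03], 0],
    [[0, 0, 0], 0]
  ],
  "jaw": 0.035
}}

```text
time: 37.4
tcp_pos: [0.4985, 0.2507, 0.1838]
eef_rot: [1.0, -0.0, 0.005, -0.002]
contact_force: [1.9, -0.2, 1.9]
grip_width: 0.0348
grip_force: 0.0
```

Emit:
{"fn": "drive_effector", "kwargs": {
  "ticks": [
    [[-0.0053, 0.0385, 0], 0],
    [[-0.0053, 0.0385, 0], 0],
    [[-0.0053, 0.0385, 0], 0],
    [[-0.0053, 0.0385, 0], 0],
    [[-0.0053, 0.0385, 0], 0],
    [[-0.0053, 0.0385, 0], 0],
    [[-0.0053, 0.0385, 0], 0],
    [[-0.0053, 0.0385, 0], 0],
    [[-0.0053, 0.0385, 0], 0],
    [[0, 0, 0], 0],
    [[0, 0, 0], 0],
    [[0, 0, 0], 0]
  ]
}}

```text
time: 38.4
tcp_pos: [0.4473, -0.0972, 0.1757]
eef_rot: [1.0, -0.001, 0.0, -0.0]
contact_force: [-0.6, 0.7, 0.0]
grip_width: 0.0349
grip_force: 0.0
```

```bash
python3 - <<'E'
from h import *
for n in("side","top"):
    c,d=capture(n); P=cloud(n,d).reshape(-1,3)
    def m(a,x,y,lo,hi,r=.04):
        q=P[(np.hypot(P[:,0]-x,P[:,1]-y)<r)&(P[:,2]>lo)&(P[:,2]<hi)]
        if len(q)<4: print(n,a,"-");return
        k=q; A=np.c_[k[:,:2]-[x,y],np.ones(len(k))]
        print(n,a,len(q),"z90 %.4f"%np.percentile(q[:,2],90),np.round(cv2.minEnclosingCircle(q[:,:2].astype(np.float32))[0],4),"slope",np.round(np.linalg.lstsq(A,k[:,2],rcond=None)[0][:2],3))
    m("knob",.496,.249,.0595,.08,.03);m("disc",.496,.249,.0485,.0555);m("cruc",.496,.249,.03,.046)
    m("short",.508,.3245,.045,.06,.03);m("tin",.535,-.281,.033,.05);m("tall",.55,-.364,.073,.09)
    m("mortar",.489,.005,.03,.05);m("cup",.555,-.1,.05,.07);m("weight",.432,-.114,.044,.06,.03)
    if n=="side": cv2.imwrite("pics/s9.png",c)
E
```

```text
side knob 42 z90 0.0701 [0.4961 0.2489] slope [0.063 0.302]
side disc 234 z90 0.0529 [0.4951 0.2487] slope [0.008 0.   ]
side cruc 137 z90 0.0439 [0.4943 0.2442] slope [ 0.004 -0.018]
side short 138 z90 0.0494 [0.5085 0.322 ] slope [-0.003  0.019]
side tin 1239 z90 0.0372 [ 0.5352 -0.2816] slope [ 0.004 -0.008]
side tall 1375 z90 0.0780 [ 0.5497 -0.3645] slope [0.01  0.008]
side mortar 530 z90 0.0425 [0.4892 0.0042] slope [-0.022  0.009]
side cup 280 z90 0.0581 [ 0.5561 -0.1022] slope [-0.018 -0.015]
side weight 92 z90 0.0504 [ 0.4328 -0.116 ] slope [0.064 0.055]
top knob 44 z90 0.0704 [0.4968 0.2518] slope [-0.019  0.168]
top disc 373 z90 0.0526 [0.4962 0.2511] slope [-0.01  -0.003]
top cruc 42 z90 0.0438 [0.4956 0.2462] slope [0.016 0.121]
top short 262 z90 0.0496 [0.5088 0.3254] slope [ 0.01  -0.016]
top tin -
top tall -
top mortar 318 z90 0.0424 [0.4891 0.0058] slope [-0.036  0.017]
top cup -
top weight 54 z90 0.0499 [ 0.4324 -0.1129] slope [ 0.111 -0.072]
```

View pics/s9.png

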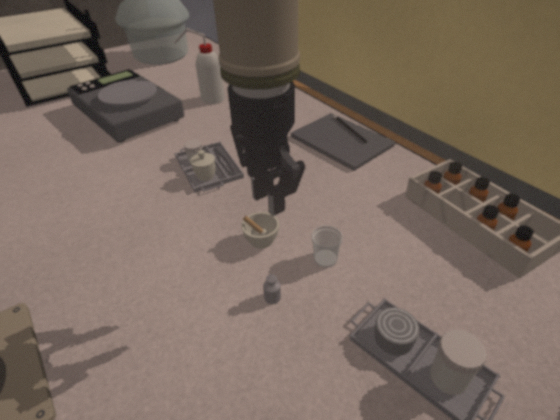

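The lid is level with its disc top at 52.7 mm (52.5 mm expected), and about 1 mm off the crucible's axis. The picture shows it seated at (204,163), both moisture items in their tray, and the mortar, cup and weight where they were.

```bash
python3 -c "
from station import finish_job
print(finish_job())"
```

```text
the job is handed in; nothing more can be done
None
```

I made up both sets and handed the job in at about 38 s of the 125 s allowed. The last camera check showed all four containers upright near their pocket centres, the lid seated level in the crucible, and the mortar, cup and weight unmoved; the judge returned no verdict.

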